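# Sort the set-up blocks along the tray's channel and wedge the row tight

## Task

In the wooden sorting tray, slide the three square blocks one at a time out of their bays into the channel and along it to the stop at its left end: the tallest first, then the middle one, the lowest last, each close up against the one before, while the blocks whose turn has not come stay in their bays. Then push or tap the wooden wedge forward in its guide until it stops and holds the row tight. Do not lift the blocks out of the tray, and leave the other things on and round the tray where they are.

Things in the scene. Friction and masses are not known exactly. Their poses are not given: they have to be found in the camera images.
- tray: fixed plywood tray with low wooden walls, turned by up to 10 degrees. Origin on the worktop, at the channel's near edge, on the wedge guide's centre line; x away from the robot, y left, z up. Floor plate 8 mm thick, x -107 to 63, y -210 to 167 mm; walls 10 mm high above it (tops at z = 18 mm): blocks stand at least 14 mm proud of them. Channel along y, x 0 to 53, its right end (y = -210) open
- row_end (a point): on the tray floor, mid-width of the channel, at the inner face of the end stop at its left end (tray y = 157 mm). In the finished row the block centres lie 25, 75 and 125 mm to the right of this face (tray y = 132, 82, 32) at about x = 25 to 28 mm
- guide_mouth (a point): on the tray floor, where the wedge guide opens into the channel (tray x = 0, y = 0). The guide is a straight slot along x, 23.5 mm wide, x -54 to 0, between walls 10 mm thick; it lies just right of the finished row. Left of it a rail 10 mm thick bounds the channel's near side
- middle_bay (a point): on the tray floor, centre of the middle bay. Three bays 53 mm wide, x -54 to 0, centred on tray y = -48, -111 and -174 mm, right of the guide; each open to the channel and, towards the robot, to the bare floor plate. Walls between them are 10 mm thick, round ended
- block_tall: tallest of three square dark wooden blocks: 50 x 50 mm in plan (corners rounded to 5 mm), 44 mm high, under 0.12 kg; all three are alike but for their height. Origin under its centre, z up; its faces start parallel to the tray's x and y. Starts in any one of the three bays
- block_mid: middle one of three square dark wooden blocks: 50 x 50 mm in plan (corners rounded to 5 mm), 34 mm high, under 0.12 kg; all three are alike but for their height. Origin under its centre, z up; its faces start parallel to the tray's x and y. Starts in any one of the three bays
- block_low: lowest of three square dark wooden blocks: 50 x 50 mm in plan (corners rounded to 5 mm), 24 mm high, under 0.12 kg; all three are alike but for their height. Origin under its centre, z up; its faces start parallel to the tray's x and y. Starts in any one of the three bays
- wedge: light wooden wedge, 100 x 22 x 22 mm, lying in the guide, narrow nose to the channel. Origin at the nose end, under the rear part's middle line; x forward (as the tray's x), y left. Over the front 48 mm the left face slopes in to leave 10 mm at the nose (y -11 to -1). Starts with the nose 6 to 16 mm short of the channel; takes up to 8 mm of slack at the right of the lowest block
- wedge_butt (a point): centre of the wedge's butt face, the end nearest the robot, where it is pushed along the tray's x. The wedge goes tight with its nose some 36 to 44 mm into the channel (this butt then 56 to 64 mm on the robot's side of guide_mouth, just proud of the guide walls' ends; it stands 12 mm higher than they do), and stays by friction; about 10 N of push is enough
- black_tape: roll of black tape, 64 mm across, 19 mm high, lying on the tray's floor left of the wedge guide, about 64 mm to the left of the guide's centre line; a bystander, stays. Origin under its centre
- brass_knob: brass door knob, 56 mm across, 46 mm high, standing on the tray's left near corner; a bystander, stays. Origin under its centre
- c_clamp: C-clamp, 89 x 140 x 18 mm, lying on the worktop to the right of the tray; a bystander, stays. Origin under its centre
- screw_box: carton, 101 x 68 x 45 mm, on the worktop to the right, beyond the clamp; a bystander, stays. Origin under its centre
- sanding_block: cork sanding block, 66 x 112 x 28 mm, on the worktop to the left; a bystander, stays. Origin under its centre
There are look-alikes about, which are no part of the job. What is shaped like the wedge but grey is not meant. Leave any pink look-alike of the block_low alone.

How it is judged (in metres and radians):
On the way, in this order (a step that is already met when the one before it is completed fails the run):
1. the tallest block lies in the channel at the end stop (within 6 mm), the other two still in their bays (x of block_tall in the frame of tray above 0.018 m and y of block_tall in the frame of tray above 0.12625 m and x of each of block_mid, block_low in the frame of tray below -0.015 m and y of each of block_mid, block_low in the frame of tray below -0.02 m), for 0.1 s.
2. the middle block lies in the channel next to it (within 7 mm of its place), the lowest still in its bay (x of block_mid in the frame of tray above 0.018 m and y of block_mid in the frame of tray above 0.07525 m and x of block_low in the frame of tray below -0.015 m and y of block_low in the frame of tray below -0.02 m), for 0.1 s.
3. the lowest block lies in the channel next to that (within 8 mm of its place), the wedge not yet in the channel (x of block_low in the frame of tray above 0.018 m and y of block_low in the frame of tray above 0.02425 m and x of wedge in the frame of tray below 0.006 m), for 0.1 s.
4. the wedge is driven in, its nose at least 32 mm into the channel (x of wedge in the frame of tray above 0.032 m), for 0.2 s.
At the end, for the whole second after the job is handed in: the three blocks lie flat in the channel against the end stop in the order tallest, middle, lowest, each within 3 mm along the channel of its place in a tight row; the wedge lies flat with its nose at least 32 mm into the channel; all at rest (x of each of block_tall, block_mid, block_low in the frame of tray above 0.018 m and y of block_tall in the frame of tray above 0.12925 m and y of block_mid in the frame of tray above 0.07925 m and y of block_low in the frame of tray above 0.02925 m and angle between each of block_tall, block_mid, block_low, wedge's own z axis and vertical below 0.08 rad and z of each of block_tall, block_mid, block_low, wedge in the frame of tray below 0.011 m and linear speed of each of block_tall, block_mid, block_low, wedge below 0.01 m/s and x of wedge in the frame of tray above 0.032 m); the robot touches nothing.
It fails at once if a block is lifted more than 12 mm off the tray's floor (z of any of block_tall, block_mid, block_low in the frame of tray above 0.02 m).
It fails at once if a bystander (tape roll, brass knob, C-clamp, carton, sanding block) is moved more than 20 mm (distance of any of black_tape, brass_knob, c_clamp, screw_box, sanding_block from where it was at the start of the episode above 0.02 m).
It also fails if it takes over 67 s, if anything falls off the work surface, if the arm or the gripper's body presses on something with over 40 N, if the wrist force passes 120 N, or if a joint passes its speed limit or range.

## Robot

A 7-joint arm with a two-finger parallel gripper is mounted at the origin on a cart in front of the work surface, level with it; the furniture and walls round the work are solid. World frame = base frame: x ahead of the robot, y to its left, z up, the work surface at z = 0. Lengths are in m, angles in degrees, forces in N, time in s.
With the tool pointing down it reaches from about 0.4 to 0.9 m from the base axis. Payload 5.6 kg.
Tool frame: the origin (TCP) lies on the centre line of the jaws, within the pads' length; the fingertips stand ctrl.finger_overhang ahead of it and the grasp point (between the pads) lies 3 mm ahead of it (ctrl.finger_overhang is the distance from the TCP to the fingertips, in m); z points along the fingers, y is the direction in which the jaws open and shut (so a half turn about z gives the same grasp; the last joint's range is limited). The gripper opens to 92 mm and grips with 3 to 60 N. Pads are 20 mm wide; open, the fingers measure 128 mm over their backs; the gripper's body (75 mm by 189 mm) begins 69 mm behind the grasp point.
Start: joints at [70.073, 26.786, -0.665, 91.828, 0.344, 61.387, -3.226], TCP at [0.195, -0.62, 0.237] pointing down, gripper open.
Joint ranges: [-144.91, 144.91], [-17.63, 115.5], [-89.93, 88.59], [15.96, 139.68], [-74.01, 254.01], [8.47, 105.57], [-167.45, 167.45]. Speed limits (degrees/s): [147.25, 147.25, 180, 180, 180, 180, 180].

## Interface

Orientations are given as a 3x3 rotation matrix whose columns are the frame's x, y, z axes.
In Python, from rig import monitor, read_camera, camera_info, ctrl, models gives the robot as it stands.
- The arm moves only by the tool drive_tool, never from a script. Its argument "series" is a list of rows, each a list of 7 numbers: the shift along the tool's x, y, z as a fraction of full scale, then the turn, a rotation vector about the tool's x, y, z as a fraction of full scale, then the opening, from 0 (shut) to 1 (fully open). In form: [[x, y, z, wx, wy, wz, gripper], ...]. A call has 1 to 20 rows; each row is the pose to reach, as a shift and turn from the pose commanded when the call began, along the tool's axes at that moment, turning the shorter way round; what a row does not reach only later rows make up. Full scale, the value 1, is 0.2 m for a shift and 180 degrees for a turn. A row lasts 1/8 s, in which the tool goes at most 62.5 mm and 10.7 degrees, less where a joint would pass 70% of its speed; a pose out of reach is approached as far as the arm can. A call with a number of a shift or a turn outside -1 to 1 is refused whole. A call with a gripper value outside its range is refused whole. The fingers move at their own pace and stop on an object; "newtons" is the grip in N (left out, the last holds). Time passes only in rows, so rows that repeat a pose let the fingers close. It gives the time, the measured TCP pose, the force and the opening at its end, in the units of the state.
- monitor.get_obs(): the state, without advancing time (a new reading comes with each control period).
- read_camera(name): name is "scene" or "top"; returns the picture (480x640x3 uint8, red, green, blue); there is no depth.
- camera_info(name): a dict with "fovy" (degrees; the focal length in pixels is half the picture's height over the tangent of half this angle, whatever the lens; pixels are square), "cx", "cy" (the principal point, pixels), "T" (4x4, takes a point from camera to world coordinates). Camera axes: x right, y up, looking along -z (the intrinsics and any distortion apply to the point x, -y, -z); pixel columns grow to the right and rows downward; lengths in m; the calibration is good to about 2 mm. A picture is of the moment at which its call begins. camera_info takes no time and is no camera call.
- ctrl.finish_job(): hands the job in, once; it reports no verdict.
Trained networks look in the newest picture that a camera, given by its name, has taken for a name from the list of things; names that differ only in an ending like _2 or _b are one class to them, and where a whole thing is asked for, a point or a joint stands for the part that bears it (a point fixed in the world has none). Each returns a list of dicts, best first, with "p" (0 to 1); they miss things now and then, are a little off and sometimes report something else, mostly with a low value. They report only what shows in the picture. A call takes as long as a camera call. They do not tell look-alikes from the thing itself.
- models.cut_out(thing, camera): "region" (480x640 bool, what is visible of it) and "pixel" ([row, column] in pixels, amid what is visible of it).
The state is a dict: "time_s": time; "qpos": joint angles; "joint_velocities": joint speeds; "tau": joint torques, N m; "eef_pos": TCP position; "ee_rot": TCP orientation; "wrist_force": force on the tool from outside, world axes, zero at the start; "torque": the same for the moment, N m; "grip_width": finger opening in m.
Only numpy, scipy, OpenCV 4.12 (cv2) and the standard library are available. Lean on these libraries where they do the work, as an engineer would, in place of code of your own. Each camera call takes 0.05 s, during which the arm holds its last target. There are 200 camera calls.

## Working session

There is one attempt and no reset: what is moved stays moved. The work goes in short steps, Python scripts to look and compute and a tool call to move; the robot and the scene stay as the last step left them, time stands still between calls to the robot, and variables do not carry over. Pictures are saved under pics/ and viewed, about 8 in all and at most 12, crops included, and the job is handed in when it is done.

Besides the shell and the picture viewer there is one more tool, called as name(argument=value, ...), one argument or row to a line, values as JSON. drive_tool: Moves the arm, as the interface text tells. Shift numbers are shares of 0.2 m and turn numbers shares of 180 degrees, none past 1 either way. Its arguments: {"type":"object","properties":{"series":{"type":"array","items":{"type":"array","items":{"type":"number","minimum":-1,"maximum":1}}},"newtons":{"type":"number"}},"required":["series"]}

```bash
mkdir -p pics; ls
python3 - <<'E'
from rig import monitor, read_camera, camera_info, ctrl, models
import cv2, numpy as np
o=monitor.get_obs(); print(o['time_s'],o['eef_pos'],np.round(o['ee_rot'],3),o['grip_width'],ctrl.finger_overhang)
for c in ('scene','top'):
    i=camera_info(c); print(c,i['fovy'],i['cx'],i['cy'],np.round(i['T'],4).tolist(), [k for k in i], {k:i[k] for k in i if k not in('T','fovy','cx','cy')})
    cv2.imwrite(f'pics/{c}0.png',read_camera(c)[:,:,::-1])
for n in ['tray','block_tall','block_mid','block_low','wedge','black_tape','brass_knob']:
    for d in models.cut_out(n,'top')[:4]:
        m=d['region']; ys,xs=np.where(m); print(n,round(d['p'],2),d['pixel'],m.sum(),xs.min(),xs.max(),ys.min(),ys.max())
E
```

```text
pics
0.0 [ 0.19480626 -0.61954102  0.23565179] [[ 0.954  0.3   -0.001]
 [ 0.3   -0.954  0.002]
 [-0.    -0.002 -1.   ]] 0.0918864627698664 0.022
scene 57.724070637142134 321.0032669796448 235.08782198257938 [[-0.5775, 0.6069, -0.5461, -0.2083], [-0.8162, -0.4446, 0.369, 0.3937], [-0.0188, 0.6588, 0.7521, 0.9815], [0.0, 0.0, 0.0, 1.0]] ['fovy', 'cx', 'cy', 'T'] {}
top 53.96008521961316 321.98136515103334 235.01907194652878 [[0.0284, 0.9763, -0.2144, 0.2457], [-0.9996, 0.0282, -0.004, -0.0632], [0.0021, 0.2144, 0.9767, 1.2297], [0.0, 0.0, 0.0, 1.0]] ['fovy', 'cx', 'cy', 'T'] {}
tray 0.66 [221.6, 319.4] 6433 247 390 198 263
block_tall 0.64 [229.2, 329.8] 434 320 339 220 241
block_mid 0.59 [227.2, 352.5] 426 343 363 221 243
block_low 0.66 [291.0, 369.4] 379 361 381 279 299
block_low 0.2 [264.7, 440.3] 513 431 466 235 290
wedge 0.76 [300.4, 275.7] 298 268 291 280 315
wedge 0.54 [248.6, 308.5] 306 306 315 226 264
black_tape 0.63 [251.9, 292.1] 376 275 298 235 259
brass_knob 0.8 [240.1, 258.3] 357 249 269 227 248
brass_knob 0.7 [223.8, 314.0] 6706 247 390 197 263
```

Run:
```python
import cv2
a=cv2.imread('pics/top0.png')[185:325,235:475]; cv2.imwrite('pics/t1.png',cv2.resize(a,None,fx=3.3,fy=3.3,interpolation=cv2.INTER_CUBIC))
```

```text
(no output)
```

View pics/scene0.png

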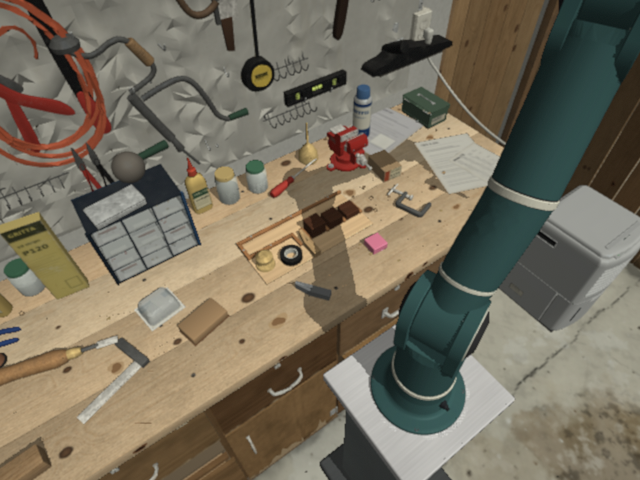

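View pics/t1.png

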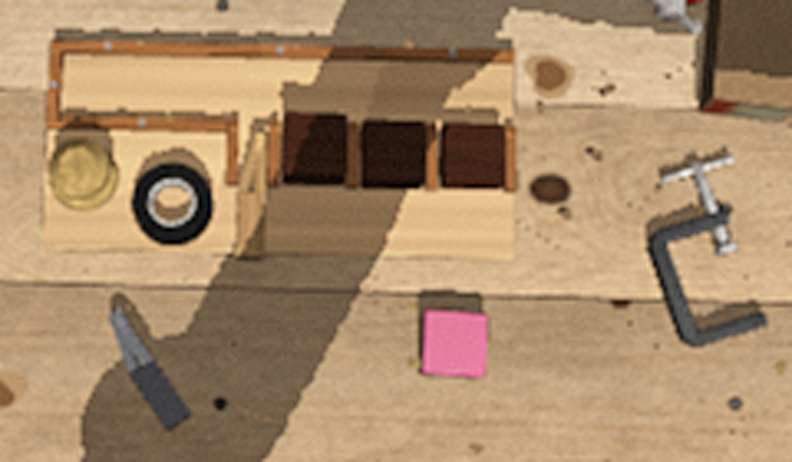

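The top view (3.3x crop from 235,185) shows the tray. Its far wall runs from (52,42) to (513,45), the blocks are near (315,150), (393,152) and (473,155), and the wedge is at (253,190). The scene view shows the blocks near (315,223), (332,215) and (349,210). The pink look-alike lies nearer the robot.

```bash
cat > h.py <<'E'
import numpy as np, cv2
from scipy.optimize import least_squares
from rig import monitor, read_camera, camera_info, ctrl, models
def proj(c,P):
    i=camera_info(c); q=(np.atleast_2d(P)-i['T'][:3,3])@i['T'][:3,:3]; f=240/np.tan(np.radians(i['fovy']/2))
    return np.c_[i['cx']+f*q[:,0]/-q[:,2], i['cy']-f*q[:,1]/-q[:,2]]
def tray(p,P):  # tray mm -> world m
    P=np.atleast_2d(P)/1000.; c,s=np.cos(p[2]),np.sin(p[2])
    return np.c_[p[0]+c*P[:,0]-s*P[:,1],p[1]+s*P[:,0]+c*P[:,1],P[:,2]]
E
python3 - <<'E'
from h import *
M=np.array([[63,167,18],[63,-210,18],[-10,167,18],[-54,-210,18],[-107,167,8],[-107,-210,8],[53,157,18]],float)
U=np.array([[52,42],[514,46],[48,129],[515,189],[40,245],[515,258],[62,53]])/3.3+[235,185]-.35
r=least_squares(lambda p:(proj('top',tray(p,M))-U).ravel(),[.5,0,0],loss='soft_l1'); p=r.x
print(p,np.degrees(p[2]),np.round(r.fun.reshape(-1,2),1).tolist()); np.save('tray.npy',p)
def box(x0,x1,y0,y1,h): return np.array([[x0,y0,h],[x1,y0,h],[x1,y1,h],[x0,y1,h]],float)
ims=[]
for c,(x,y,w,h) in {'top':(240,190,160,80),'scene':(230,185,160,110)}.items():
    s=5; im=cv2.imread(f'pics/{c}0.png')[y:y+h,x:x+w]; im=cv2.resize(im,None,fx=s,fy=s,interpolation=cv2.INTER_CUBIC)
    D=lambda P,col,cl=True: cv2.polylines(im,[np.int32(np.round((proj(c,tray(p,P))-[x,y]+.5)*s))],cl,col,1)
    D(box(-107,63,-210,167,8),(0,255,0)); D(box(0,53,-210,157,18),(255,0,0)); D(box(-54,0,-11.75,11.75,18),(255,255,0))
    for by in(-48,-111,-174):
        D(box(-52,-2,by-25,by+25,24+8),(0,255,255)); D(box(-52,-2,by-25,by+25,52),(255,0,255))
    ims.append(im)
cv2.imwrite('pics/ov_top.png',ims[0]);cv2.imwrite('pics/ov_scene.png',ims[1])
E
```

```text
[ 0.54974663 -0.02965691  0.01156724] 0.6627540914955495 [[-0.6, -0.6], [0.2, 0.6], [-0.8, -0.5], [0.5, 0.1], [0.4, 1.2], [0.2, -0.3], [-0.1, -0.3]]
```

View pics/ov_scene.png

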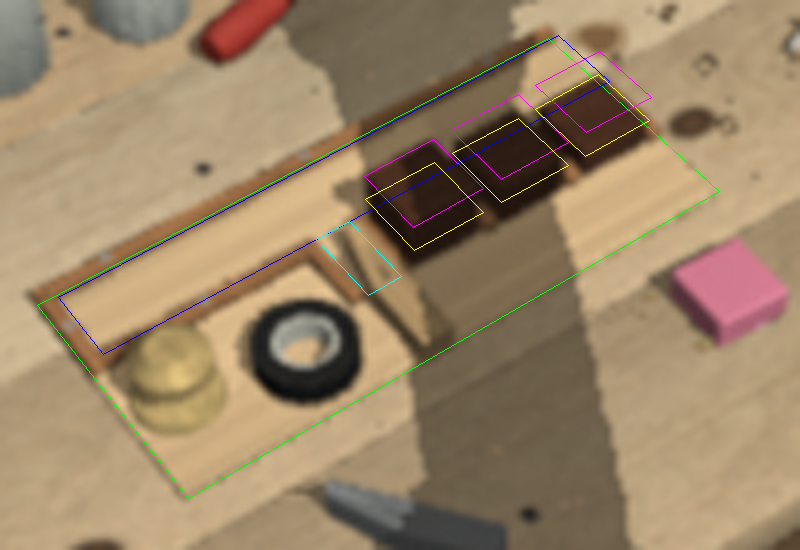

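View pics/ov_top.png

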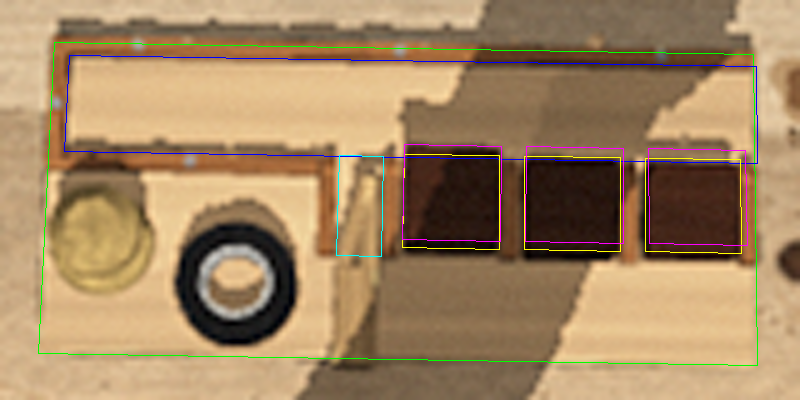

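Overlays: the tray fit agrees to about 1 px, with yaw 0.66° and origin (0.550, -0.030). In the scene overlay the left block's top corner at (435,140) matches the 44 mm outline. The middle block at (505,110) lies between the outlines, and the right one at (600,78) matches 24 mm. From left to right the blocks are therefore tall, mid, low. I'll push with closed fingers.

drive_tool(
  series=[
    [0.3, -0.3, 0, 0, 0, 0.0933, 0],
    [0.6, -0.6, 0, 0, 0, 0.0933, 0],
    [0.9, -0.9, 0, 0, 0, 0.0933, 0],
    [1, -1, 0, 0, 0, 0.0933, 0],
    [1, -1, 0, 0, 0, 0.0933, 0],
    [1, -1, 0, 0, 0, 0.0933, 0],
  ],
  newtons=30,
)

```text
time_s: 1.2
eef_pos: [0.3274, -0.3671, 0.237]
ee_rot: [[1.0, 0.017, 0.001], [0.017, -1.0, -0.0], [0.001, 0.0, -1.0]]
wrist_force: [0.6, -0.1, 0.7]
grip_width: 0.0342
```

```bash
cat > st.py <<'E'
from h import *
import sys
p=np.load('tray.npy'); o=monitor.get_obs(); c,s=np.cos(p[2]),np.sin(p[2]); R=np.array([[c,-s],[s,c]])
xy=R.T@(np.array(o['eef_pos'][:2])-p[:2])*1000; E=np.array(o['ee_rot'])
print('t',round(o['time_s'],2),'tcp tray',np.round(xy,1),'tip z',round(o['eef_pos'][2]*1000-22,1),'yaw err deg',round(np.degrees(np.arctan2(E[1,0],E[0,0])-p[2]),2),'z',np.round(E[:,2],3),'F tray',np.round(R.T@o['wrist_force'][:2],1),round(o['wrist_force'][2],1),'grip',round(o['grip_width'],4))
if len(sys.argv)>3:
    t=[float(v) for v in sys.argv[1:4]]; d=R@((np.array(t[:2])-xy)/1000); w=np.r_[d,(t[2]+22)/1000-o['eef_pos'][2]]; print('row',np.round(E.T@w/.2,3))
E
python3 st.py -85 -48 60
```

```text
t 1.2 tcp tray [-226.2 -334.8] tip z 215.0 yaw err deg 0.31 z [ 0.001 -0.    -1.   ] F tray [ 0.6 -0.1] 0.7 grip 0.0342
row [ 0.713 -1.43   0.775]
```

drive_tool(
  series=[
    [0.2, -0.3, 0, 0, 0, 0, 0],
    [0.4, -0.6, 0, 0, 0, 0, 0],
    [0.55, -0.9, 0, 0, 0, 0, 0],
    [0.7, -1, 0, 0, 0, 0, 0],
    [0.7, -1, 0, 0, 0, 0, 0],
  ],
)

```text
time_s: 1.82
eef_pos: [0.4661, -0.1653, 0.2368]
ee_rot: [[1.0, 0.017, 0.002], [0.017, -1.0, 0.001], [0.002, -0.001, -1.0]]
wrist_force: [-1.0, -0.1, -0.1]
grip_width: 0.0005
```

drive_tool(
  series=[
    [0, -0.25, 0.1, 0, 0, 0, 0],
    [0, -0.43, 0.35, 0, 0, 0, 0],
    [0, -0.43, 0.6, 0, 0, 0, 0],
    [0, -0.43, 0.7, 0, 0, 0, 0],
    [0, -0.43, 0.7, 0, 0, 0, 0],
    [0, -0.43, 0.7, 0, 0, 0, 0],
  ],
)

```text
time_s: 2.58
eef_pos: [0.4631, -0.0831, 0.0974]
ee_rot: [[1.0, 0.01, 0.001], [0.01, -1.0, -0.001], [0.001, 0.001, -1.0]]
wrist_force: [0.2, -0.3, 0.1]
grip_width: 0.0006
```

```bash
python3 st.py -85 -48 15
```

```text
t 2.58 tcp tray [-87.3 -52.4] tip z 75.4 yaw err deg -0.11 z [ 0.001 -0.001 -1.   ] F tray [ 0.2 -0.3] 0.1 grip 0.0006
row [ 0.011 -0.022  0.302]
```

drive_tool(
  series=[
    [0, -0.02, 0.15, 0, 0, 0, 0],
    [0, -0.02, 0.3, 0, 0, 0, 0],
    [0, -0.02, 0.3, 0, 0, 0, 0],
    [0.1, -0.02, 0.3, 0, 0, 0, 0],
    [0.16, -0.02, 0.3, 0, 0, 0, 0],
    [0.2, -0.02, 0.3, 0, 0, 0, 0],
    [0.24, -0.02, 0.3, 0, 0, 0, 0],
    [0.28, -0.02, 0.3, 0, 0, 0, 0],
    [0.31, -0.02, 0.3, 0, 0, 0, 0],
    [0.34, -0.02, 0.3, 0, 0, 0, 0],
    [0.36, -0.02, 0.3, 0, 0, 0, 0],
    [0.37, -0.02, 0.3, 0, 0, 0, 0],
    [0.37, -0.02, 0.3, 0, 0, 0, 0],
  ],
)

```text
time_s: 4.2
eef_pos: [0.5366, -0.0768, 0.0365]
ee_rot: [[1.0, 0.012, 0.0], [0.012, -1.0, -0.0], [0.0, 0.0, -1.0]]
wrist_force: [0.4, 0.5, -0.3]
grip_width: 0.0001
```

```bash
python3 st.py -8 -48 15
python3 - <<'E'
from h import *
a=read_camera('top')[190:270,240:400,::-1]; cv2.imwrite('pics/t2.png',cv2.resize(a,None,fx=5,fy=5,interpolation=cv2.INTER_CUBIC))
E
```

```text
t 4.2 tcp tray [-13.7 -47. ] tip z 14.5 yaw err deg 0.0 z [ 0. -0. -1.] F tray [0.4 0.5] -0.3 grip 0.0001
row [ 0.029  0.005 -0.002]
```

View pics/t2.png

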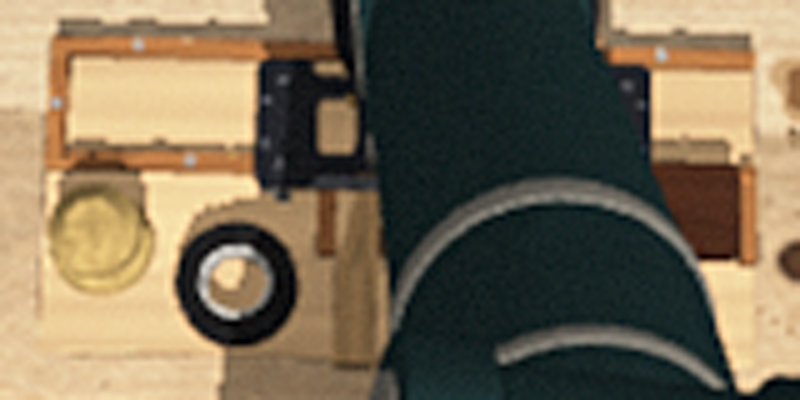

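The arm hides the block from the top camera, so force has to guide this. I'll push on to feel the far wall.

drive_tool(
  series=[
    [0.02, 0, 0, 0, 0, 0, 0],
    [0.03, 0, 0, 0, 0, 0, 0],
    [0.03, 0, 0, 0, 0, 0, 0],
  ],
)

```text
time_s: 4.62
eef_pos: [0.5427, -0.0767, 0.0366]
ee_rot: [[1.0, 0.012, 0.0], [0.012, -1.0, -0.0], [0.0, 0.0, -1.0]]
wrist_force: [0.2, 0.8, 0.3]
grip_width: 0.0008
```

```bash
python3 st.py -8 -48 15
```

```text
t 4.62 tcp tray [ -7.6 -47. ] tip z 14.6 yaw err deg 0.0 z [ 0. -0. -1.] F tray [0.2 0.8] 0.3 grip 0.0008
row [-0.002  0.005 -0.002]
```

drive_tool(
  series=[
    [0.01, 0, 0, 0, 0, 0, 0],
    [0.01, 0, 0, 0, 0, 0, 0],
  ],
)

```text
time_s: 4.88
eef_pos: [0.5446, -0.0767, 0.0365]
ee_rot: [[1.0, 0.012, 0.0], [0.012, -1.0, 0.0], [0.0, -0.0, -1.0]]
wrist_force: [0.3, 0.6, -0.2]
grip_width: 0.0009
```

```bash
python3 st.py -8 -48 15
```

```text
t 4.88 tcp tray [ -5.7 -47. ] tip z 14.5 yaw err deg 0.0 z [ 0.  0. -1.] F tray [0.3 0.6] -0.2 grip 0.0009
row [-0.011  0.005 -0.002]
```

drive_tool(
  series=[
    [0.01, 0, 0, 0, 0, 0, 0],
    [0.01, 0, 0, 0, 0, 0, 0],
  ],
)

```text
time_s: 5.12
eef_pos: [0.5453, -0.0766, 0.0364]
ee_rot: [[1.0, 0.012, -0.003], [0.012, -1.0, -0.0], [-0.003, -0.0, -1.0]]
wrist_force: [-5.2, 1.0, 3.5]
grip_width: 0.0003
```

```bash
python3 st.py
python3 - <<'E'
from h import *
p=np.load('tray.npy'); x,y,w,h=250,190,120,85
im=cv2.resize(read_camera('scene')[y:y+h,x:x+w,::-1],None,fx=6,fy=6,interpolation=cv2.INTER_CUBIC)
for P in ([[1.5,-23,52],[1.5,-73,52],[51.5,-73,52],[51.5,-23,52]],[[0,157,18],[0,-210,18],[53,-210,18],[53,157,18]]):
    cv2.polylines(im,[np.int32((proj('scene',tray(p,P))-[x,y]+.5)*6)],True,(0,255,0),1)
cv2.imwrite('pics/s2.png',im)
E
```

```text
t 5.12 tcp tray [ -5.  -46.9] tip z 14.4 yaw err deg 0.0 z [-0.003 -0.    -1.   ] F tray [-5.2  1.1] 3.5 grip 0.0003
```

View pics/s2.png

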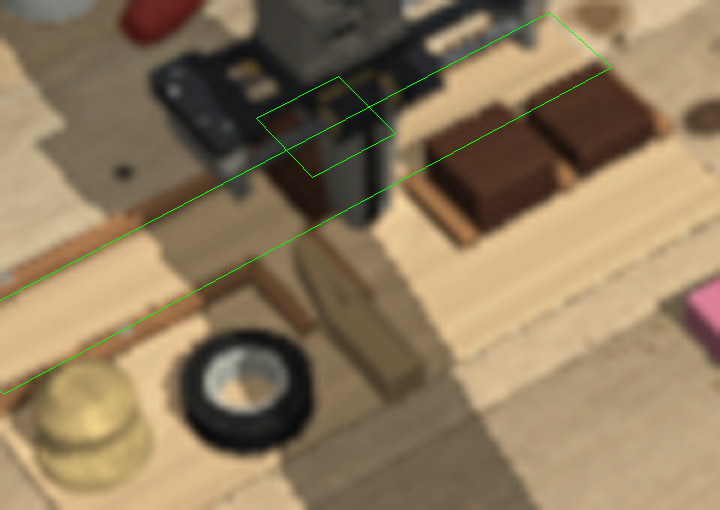

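drive_tool(
  series=[
    [-0.05, 0, 0, 0, 0, 0, 0],
    [-0.1, 0, 0, 0, 0, 0, 0],
    [-0.1, 0, -0.1, 0, 0, 0, 0],
    [-0.1, 0.1, -0.3, 0, 0, 0, 0],
    [-0.1, 0.2, -0.3, 0, 0, 0, 0],
    [0, 0.3, -0.3, 0, 0, 0, 0],
    [0.14, 0.3, -0.3, 0, 0, 0, 0],
    [0.14, 0.3, -0.3, 0, 0, 0, 0],
    [0.14, 0.3, -0.15, 0, 0, 0, 0],
    [0.14, 0.3, 0, 0, 0, 0, 0],
    [0.14, 0.3, 0, 0, 0, 0, 0],
    [0.14, 0.3, 0, 0, 0, 0, 0],
  ],
)

```text
time_s: 6.68
eef_pos: [0.5752, -0.1362, 0.0374]
ee_rot: [[1.0, 0.012, 0.001], [0.012, -1.0, -0.0], [0.001, 0.0, -1.0]]
wrist_force: [0.2, -0.3, 0.4]
grip_width: 0.0005
```

```bash
python3 st.py 26 80 15
```

```text
t 6.67 tcp tray [  24.2 -106.9] tip z 15.4 yaw err deg 0.02 z [ 0.001 -0.    -1.   ] F tray [ 0.2 -0.3] 0.4 grip 0.0005
row [ 0.009 -0.934  0.002]
```

drive_tool(
  series=[
    [0.01, -0.05, 0, 0, 0, 0, 0],
    [0.01, -0.1, 0, 0, 0, 0, 0],
    [0.01, -0.15, 0, 0, 0, 0, 0],
    [0.01, -0.22, 0, 0, 0, 0, 0],
    [0.01, -0.29, 0, 0, 0, 0, 0],
    [0.01, -0.36, 0, 0, 0, 0, 0],
    [0.01, -0.43, 0, 0, 0, 0, 0],
    [0.01, -0.5, 0, 0, 0, 0, 0],
    [0.01, -0.57, 0, 0, 0, 0, 0],
    [0.01, -0.64, 0, 0, 0, 0, 0],
    [0.01, -0.71, 0, 0, 0, 0, 0],
    [0.01, -0.78, 0, 0, 0, 0, 0],
    [0.01, -0.84, 0, 0, 0, 0, 0],
    [0.01, -0.89, 0, 0, 0, 0, 0],
    [0.01, -0.92, 0, 0, 0, 0, 0],
    [0.01, -0.92, 0, 0, 0, 0, 0],
  ],
)

```text
time_s: 8.68
eef_pos: [0.5749, 0.0482, 0.0365]
ee_rot: [[1.0, 0.012, -0.0], [0.012, -1.0, 0.0], [-0.0, -0.0, -1.0]]
wrist_force: [-0.8, -0.5, 0.3]
grip_width: 0.0002
```

```bash
python3 st.py 26 89 15
```

```text
t 8.68 tcp tray [26.1 77.6] tip z 14.5 yaw err deg 0.04 z [-0.  0. -1.] F tray [-0.8 -0.5] 0.3 grip 0.0002
row [-0.    -0.057 -0.002]
```

drive_tool(
  series=[
    [0, -0.02, 0, 0, 0, 0, 0],
    [0, -0.04, 0, 0, 0, 0, 0],
    [0, -0.05, 0, 0, 0, 0, 0],
    [0, -0.06, 0, 0, 0, 0, 0],
    [0, -0.06, 0, 0, 0, 0, 0],
  ],
)

```text
time_s: 9.3
eef_pos: [0.5748, 0.0599, 0.0366]
ee_rot: [[1.0, 0.012, 0.0], [0.012, -1.0, 0.0], [0.0, -0.0, -1.0]]
wrist_force: [-0.1, 0.4, 0.4]
grip_width: 0.0003
```

```bash
python3 st.py 26 89 15
```

```text
t 9.3 tcp tray [26.1 89.2] tip z 14.6 yaw err deg 0.01 z [ 0.  0. -1.] F tray [-0.1  0.4] 0.4 grip 0.0003
row [-0.001  0.001 -0.002]
```

drive_tool(
  series=[
    [0, -0.01, 0, 0, 0, 0, 0],
    [0, -0.015, 0, 0, 0, 0, 0],
    [0, -0.02, 0, 0, 0, 0, 0],
    [0, -0.02, 0, 0, 0, 0, 0],
  ],
)

```text
time_s: 9.8
eef_pos: [0.5748, 0.0626, 0.0366]
ee_rot: [[1.0, 0.011, -0.0], [0.011, -1.0, -0.001], [-0.0, 0.001, -1.0]]
wrist_force: [-0.7, -4.0, 1.8]
grip_width: 0.0003
```

```bash
python3 st.py 26 89 15
```

```text
t 9.8 tcp tray [26.1 92. ] tip z 14.6 yaw err deg -0.04 z [-0.    -0.001 -1.   ] F tray [-0.8 -3.9] 1.8 grip 0.0003
row [-0.     0.015 -0.002]
```

drive_tool(
  series=[
    [0, 0.05, 0, 0, 0, 0, 0],
    [0, 0.1, -0.1, 0, 0, 0, 0],
    [0, 0.2, -0.3, 0, 0, 0, 0],
    [0, 0.4, -0.3, 0, 0, 0, 0],
    [-0.1, 0.65, -0.3, 0, 0, 0, 0],
    [-0.35, 0.9, -0.3, 0, 0, 0, 0],
    [-0.55, 1, -0.3, 0, 0, 0, 0],
    [-0.55, 1, -0.3, 0, 0, 0, 0],
    [-0.55, 1, -0.3, 0, 0, 0, 0],
  ],
)

```text
time_s: 10.92
eef_pos: [0.4685, -0.1376, 0.0978]
ee_rot: [[1.0, 0.011, 0.003], [0.011, -1.0, -0.0], [0.003, 0.0, -1.0]]
wrist_force: [1.0, 1.1, -0.7]
grip_width: 0.0003
```

```bash
python3 st.py -85 -111 15
python3 - <<'E'
from h import *
p=np.load('tray.npy')
a=cv2.resize(read_camera('top')[190:270,240:400,::-1],None,fx=5,fy=5,interpolation=cv2.INTER_CUBIC)
b=cv2.resize(read_camera('scene')[190:290,230:390,::-1],None,fx=5,fy=5,interpolation=cv2.INTER_CUBIC)
cv2.imwrite('pics/c3.png',cv2.resize(np.vstack([a[:,:],b]),None,fx=.65,fy=.65))
E
```

```text
t 10.93 tcp tray [ -82.5 -107. ] tip z 75.8 yaw err deg -0.0 z [ 0.003 -0.    -1.   ] F tray [1.  1.1] -0.7 grip 0.0003
row [-0.013  0.02   0.304]
```

View pics/c3.png

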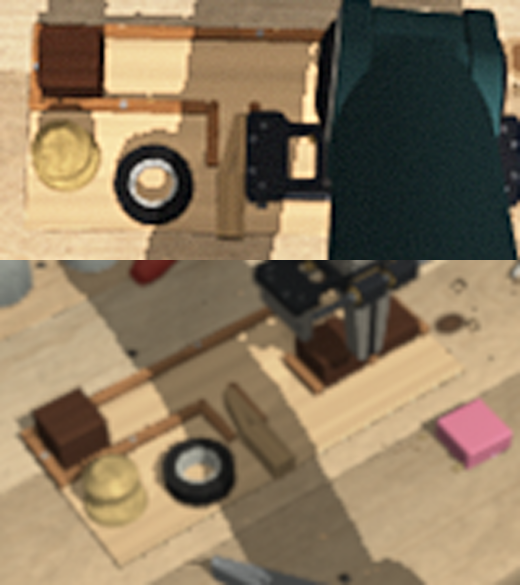

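The tall block is seated in the left end of the channel, and mid and low are still in their bays. Next is the mid block.

drive_tool(
  series=[
    [0, 0.02, 0.15, 0, 0, 0, 0],
    [0, 0.02, 0.3, 0, 0, 0, 0],
    [0, 0.02, 0.3, 0, 0, 0, 0],
    [0.1, 0.02, 0.3, 0, 0, 0, 0],
    [0.16, 0.02, 0.3, 0, 0, 0, 0],
    [0.2, 0.02, 0.3, 0, 0, 0, 0],
    [0.24, 0.02, 0.3, 0, 0, 0, 0],
    [0.28, 0.02, 0.3, 0, 0, 0, 0],
    [0.32, 0.02, 0.3, 0, 0, 0, 0],
    [0.35, 0.02, 0.3, 0, 0, 0, 0],
    [0.37, 0.02, 0.3, 0, 0, 0, 0],
    [0.385, 0.02, 0.3, 0, 0, 0, 0],
    [0.395, 0.02, 0.3, 0, 0, 0, 0],
    [0.4, 0.02, 0.3, 0, 0, 0, 0],
    [0.4, 0.02, 0.3, 0, 0, 0, 0],
  ],
)

```text
time_s: 12.9
eef_pos: [0.5457, -0.1406, 0.0363]
ee_rot: [[1.0, 0.011, -0.003], [0.011, -1.0, 0.0], [-0.003, -0.0, -1.0]]
wrist_force: [-4.5, 0.4, 3.8]
grip_width: -0.0001
```

```bash
python3 st.py
```

```text
t 12.9 tcp tray [  -5.3 -110.9] tip z 14.3 yaw err deg -0.0 z [-0.003  0.    -1.   ] F tray [-4.5  0.5] 3.8 grip -0.0001
```

drive_tool(
  series=[
    [-0.05, 0, 0, 0, 0, 0, 0],
    [-0.1, 0, 0, 0, 0, 0, 0],
    [-0.1, 0, -0.1, 0, 0, 0, 0],
    [-0.1, 0.1, -0.3, 0, 0, 0, 0],
    [-0.1, 0.2, -0.3, 0, 0, 0, 0],
    [0, 0.3, -0.3, 0, 0, 0, 0],
    [0.15, 0.3, -0.3, 0, 0, 0, 0],
    [0.15, 0.3, -0.3, 0, 0, 0, 0],
    [0.15, 0.3, -0.15, 0, 0, 0, 0],
    [0.15, 0.3, 0, 0, 0, 0, 0],
    [0.15, 0.3, 0, 0, 0, 0, 0],
    [0.15, 0.3, 0, 0, 0, 0, 0],
  ],
)

```text
time_s: 14.4
eef_pos: [0.5777, -0.2005, 0.0372]
ee_rot: [[1.0, 0.012, 0.0], [0.012, -1.0, -0.0], [0.0, 0.0, -1.0]]
wrist_force: [0.1, -0.5, 0.8]
grip_width: 0.0002
```

```bash
python3 st.py 26 28 15
```

```text
t 14.4 tcp tray [  26.  -171.1] tip z 15.2 yaw err deg -0.0 z [ 0. -0. -1.] F tray [ 0.1 -0.5] 0.8 grip 0.0002
row [-0.    -0.996  0.001]
```

drive_tool(
  series=[
    [0, -0.05, 0, 0, 0, 0, 0],
    [0, -0.1, 0, 0, 0, 0, 0],
    [0, -0.15, 0, 0, 0, 0, 0],
    [0, -0.22, 0, 0, 0, 0, 0],
    [0, -0.29, 0, 0, 0, 0, 0],
    [0, -0.36, 0, 0, 0, 0, 0],
    [0, -0.43, 0, 0, 0, 0, 0],
    [0, -0.5, 0, 0, 0, 0, 0],
    [0, -0.57, 0, 0, 0, 0, 0],
    [0, -0.64, 0, 0, 0, 0, 0],
    [0, -0.71, 0, 0, 0, 0, 0],
    [0, -0.78, 0, 0, 0, 0, 0],
    [0, -0.85, 0, 0, 0, 0, 0],
    [0, -0.92, 0, 0, 0, 0, 0],
    [0, -0.96, 0, 0, 0, 0, 0],
    [0, -0.98, 0, 0, 0, 0, 0],
    [0, -0.98, 0, 0, 0, 0, 0],
  ],
)

```text
time_s: 16.52
eef_pos: [0.5756, -0.0042, 0.0365]
ee_rot: [[1.0, 0.012, -0.0], [0.012, -1.0, -0.0], [-0.0, 0.0, -1.0]]
wrist_force: [-0.1, 0.1, 0.0]
grip_width: 0.0007
```

```bash
python3 st.py 26 42 15
```

```text
t 16.52 tcp tray [26.1 25.1] tip z 14.5 yaw err deg 0.01 z [-0. -0. -1.] F tray [-0.1  0.1] 0.0 grip 0.0007
row [-0.001 -0.084 -0.002]
```

drive_tool(
  series=[
    [0, -0.03, 0, 0, 0, 0, 0],
    [0, -0.05, 0, 0, 0, 0, 0],
    [0, -0.07, 0, 0, 0, 0, 0],
    [0, -0.08, 0, 0, 0, 0, 0],
    [0, -0.085, 0, 0, 0, 0, 0],
    [0, -0.09, 0, 0, 0, 0, 0],
    [0, -0.09, 0, 0, 0, 0, 0],
  ],
)

```text
time_s: 17.4
eef_pos: [0.5753, 0.0132, 0.0365]
ee_rot: [[1.0, 0.011, -0.0], [0.011, -1.0, -0.0], [-0.0, 0.0, -1.0]]
wrist_force: [-0.1, -1.8, -0.1]
grip_width: 0.0005
```

```bash
python3 st.py 26 42 15
```

```text
t 17.4 tcp tray [26.1 42.6] tip z 14.5 yaw err deg -0.02 z [-0. -0. -1.] F tray [-0.1 -1.8] -0.1 grip 0.0005
row [-0.     0.003 -0.002]
```

drive_tool(
  series=[
    [0, -0.005, 0, 0, 0, 0, 0],
    [0, -0.005, 0, 0, 0, 0, 0],
    [0, 0.05, 0, 0, 0, 0, 0],
    [0, 0.1, -0.1, 0, 0, 0, 0],
    [0, 0.2, -0.3, 0, 0, 0, 0],
    [0, 0.4, -0.3, 0, 0, 0, 0],
    [-0.1, 0.65, -0.3, 0, 0, 0, 0],
    [-0.35, 0.9, -0.3, 0, 0, 0, 0],
    [-0.55, 1, -0.3, 0, 0, 0, 0],
    [-0.55, 1, -0.3, 0, 0, 0, 0],
    [-0.55, 1, -0.3, 0, 0, 0, 0],
  ],
)

```text
time_s: 18.77
eef_pos: [0.4691, -0.1876, 0.0979]
ee_rot: [[1.0, 0.012, 0.003], [0.012, -1.0, -0.0], [0.003, 0.0, -1.0]]
wrist_force: [0.7, 0.9, -0.5]
grip_width: 0.0
```

```bash
python3 st.py -85 -174 15
python3 - <<'E'
from h import *
a=cv2.resize(read_camera('top')[190:270,240:400,::-1],None,fx=5,fy=5,interpolation=cv2.INTER_CUBIC)
b=cv2.resize(read_camera('scene')[190:290,230:390,::-1],None,fx=5,fy=5,interpolation=cv2.INTER_CUBIC)
cv2.imwrite('pics/c4.png',cv2.resize(np.vstack([a[:,:],b]),None,fx=.65,fy=.65))
E
```

```text
t 18.77 tcp tray [ -82.5 -157. ] tip z 75.9 yaw err deg -0.0 z [ 0.003 -0.    -1.   ] F tray [0.8 0.9] -0.5 grip 0.0
row [-0.013  0.085  0.304]
```

View pics/c4.png

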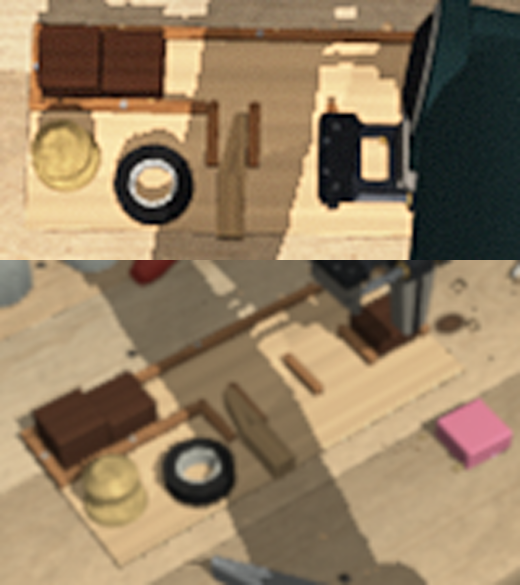

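Tall and mid are close together at the stop. Now the low block.

drive_tool(
  series=[
    [0, 0.085, 0, 0, 0, 0, 0],
    [0, 0.085, 0.15, 0, 0, 0, 0],
    [0, 0.085, 0.3, 0, 0, 0, 0],
    [0, 0.085, 0.3, 0, 0, 0, 0],
    [0.1, 0.085, 0.3, 0, 0, 0, 0],
    [0.16, 0.085, 0.3, 0, 0, 0, 0],
    [0.2, 0.085, 0.3, 0, 0, 0, 0],
    [0.24, 0.085, 0.3, 0, 0, 0, 0],
    [0.28, 0.085, 0.3, 0, 0, 0, 0],
    [0.32, 0.085, 0.3, 0, 0, 0, 0],
    [0.35, 0.085, 0.3, 0, 0, 0, 0],
    [0.37, 0.085, 0.3, 0, 0, 0, 0],
    [0.385, 0.085, 0.3, 0, 0, 0, 0],
    [0.395, 0.085, 0.3, 0, 0, 0, 0],
    [0.4, 0.085, 0.3, 0, 0, 0, 0],
    [0.4, 0.085, 0.3, 0, 0, 0, 0],
  ],
)

```text
time_s: 20.88
eef_pos: [0.5462, -0.2037, 0.0363]
ee_rot: [[1.0, 0.011, -0.004], [0.011, -1.0, 0.0], [-0.004, -0.0, -1.0]]
wrist_force: [-4.9, 0.1, 3.6]
grip_width: 0.0002
```

```bash
python3 st.py
```

```text
t 20.88 tcp tray [  -5.6 -174. ] tip z 14.3 yaw err deg -0.02 z [-0.004  0.    -1.   ] F tray [-4.9  0.2] 3.6 grip 0.0002
```

drive_tool(
  series=[
    [-0.05, 0, 0, 0, 0, 0, 0],
    [-0.1, 0, 0, 0, 0, 0, 0],
    [-0.1, 0, -0.1, 0, 0, 0, 0],
    [-0.1, 0.1, -0.3, 0, 0, 0, 0],
    [-0.1, 0.2, -0.3, 0, 0, 0, 0],
    [0, 0.3, -0.3, 0, 0, 0, 0],
    [0.15, 0.3, -0.3, 0, 0, 0, 0],
    [0.15, 0.3, -0.3, 0, 0, 0, 0],
    [0.15, 0.3, -0.15, 0, 0, 0, 0],
    [0.15, 0.3, 0, 0, 0, 0, 0],
    [0.15, 0.3, 0, 0, 0, 0, 0],
    [0.15, 0.3, 0, 0, 0, 0, 0],
  ],
)

```text
time_s: 22.38
eef_pos: [0.5787, -0.2635, 0.0375]
ee_rot: [[1.0, 0.012, 0.001], [0.012, -1.0, -0.0], [0.001, 0.0, -1.0]]
wrist_force: [0.7, -0.7, 0.1]
grip_width: 0.0002
```

```bash
python3 st.py 26 -8 15
```

```text
t 22.38 tcp tray [  26.3 -234.2] tip z 15.5 yaw err deg 0.0 z [ 0.001 -0.    -1.   ] F tray [ 0.6 -0.7] 0.1 grip 0.0002
row [-1.000e-03 -1.131e+00  2.000e-03]
```

drive_tool(
  series=[
    [0, -0.05, 0, 0, 0, 0, 0],
    [0, -0.1, 0, 0, 0, 0, 0],
    [0, -0.15, 0, 0, 0, 0, 0],
    [0, -0.22, 0, 0, 0, 0, 0],
    [0, -0.29, 0, 0, 0, 0, 0],
    [0, -0.36, 0, 0, 0, 0, 0],
    [0, -0.43, 0, 0, 0, 0, 0],
    [0, -0.5, 0, 0, 0, 0, 0],
    [0, -0.57, 0, 0, 0, 0, 0],
    [0, -0.64, 0, 0, 0, 0, 0],
    [0, -0.71, 0, 0, 0, 0, 0],
    [0, -0.78, 0, 0, 0, 0, 0],
    [0, -0.85, 0, 0, 0, 0, 0],
    [0, -0.92, 0, 0, 0, 0, 0],
    [0, -0.96, 0, 0, 0, 0, 0],
    [0, -0.98, 0, 0, 0, 0, 0],
    [0, -0.98, 0, 0, 0, 0, 0],
  ],
)

```text
time_s: 24.5
eef_pos: [0.5763, -0.0673, 0.0366]
ee_rot: [[1.0, 0.012, -0.0], [0.012, -1.0, -0.0], [-0.0, 0.0, -1.0]]
wrist_force: [-0.0, -0.3, 0.2]
grip_width: 0.0002
```

```bash
python3 st.py 26 -8 15
```

```text
t 24.5 tcp tray [ 26.2 -37.9] tip z 14.6 yaw err deg 0.01 z [-0. -0. -1.] F tray [-0.  -0.3] 0.2 grip 0.0002
row [-0.001 -0.15  -0.002]
```

drive_tool(
  series=[
    [0, -0.04, 0, 0, 0, 0, 0],
    [0, -0.08, 0, 0, 0, 0, 0],
    [0, -0.11, 0, 0, 0, 0, 0],
    [0, -0.13, 0, 0, 0, 0, 0],
    [0, -0.145, 0, 0, 0, 0, 0],
    [0, -0.155, 0, 0, 0, 0, 0],
    [0, -0.16, 0, 0, 0, 0, 0],
    [0, -0.16, 0, 0, 0, 0, 0],
  ],
)

```text
time_s: 25.5
eef_pos: [0.5759, -0.0359, 0.0365]
ee_rot: [[1.0, 0.011, -0.0], [0.011, -1.0, -0.0], [-0.0, 0.0, -1.0]]
wrist_force: [0.2, -1.6, -0.2]
grip_width: 0.0003
```

```bash
python3 st.py 26 -8 15
```

```text
t 25.5 tcp tray [26.1 -6.5] tip z 14.5 yaw err deg -0.03 z [-0. -0. -1.] F tray [ 0.2 -1.6] -0.2 grip 0.0003
row [-0.     0.007 -0.002]
```

drive_tool(
  series=[
    [0, -0.005, 0, 0, 0, 0, 0],
    [0, -0.005, 0, 0, 0, 0, 0],
    [0, 0.05, 0, 0, 0, 0, 0],
    [0, 0.1, -0.1, 0, 0, 0, 0],
    [0, 0.1, -0.3, 0, 0, 0, 0],
    [-0.25, 0.1, -0.3, 0, 0, 0, 0],
    [-0.5, 0.05, -0.3, 0, 0, 0, 0],
    [-0.75, 0, -0.3, 0, 0, 0, 0],
    [-0.85, -0.03, -0.3, 0, 0, 0, 0],
    [-0.85, -0.03, -0.3, 0, 0, 0, 0],
    [-0.85, -0.03, -0.3, 0, 0, 0, 0],
  ],
)

```text
time_s: 26.88
eef_pos: [0.4075, -0.0313, 0.0969]
ee_rot: [[1.0, 0.012, 0.002], [0.012, -1.0, 0.0], [0.002, -0.0, -1.0]]
wrist_force: [0.5, -0.3, 1.0]
grip_width: 0.0005
```

```bash
python3 st.py -140 0 15
python3 - <<'E'
from h import *
p=np.load('tray.npy')
s=5
def ov(c,x,y,w,h):
    im=cv2.resize(read_camera(c)[y:y+h,x:x+w,::-1],None,fx=s,fy=s,interpolation=cv2.INTER_CUBIC)
    for P in ([[-54,-11.75,18],[0,-11.75,18],[0,11.75,18],[-54,11.75,18]],[[1.5,107,52],[1.5,157,52],[51.5,157,52],[51.5,107,52]],[[1.5,57,42],[1.5,107,42],[51.5,107,42],[51.5,57,42]],[[1.5,7,32],[1.5,57,32],[51.5,57,32],[51.5,7,32]]):
        cv2.polylines(im,[np.int32((proj(c,tray(p,P))-[x,y]+.5)*s)],True,(0,255,0),1)
    return im
cv2.imwrite('pics/c5.png',cv2.resize(np.vstack([ov('top',240,190,160,80),ov('scene',230,190,160,100)]),None,fx=.65,fy=.65))
E
```

```text
t 26.88 tcp tray [-142.2   -0. ] tip z 74.9 yaw err deg -0.0 z [ 0.002  0.    -1.   ] F tray [ 0.5 -0.3] 1.0 grip 0.0005
row [ 0.011 -0.     0.3  ]
```

View pics/c5.png

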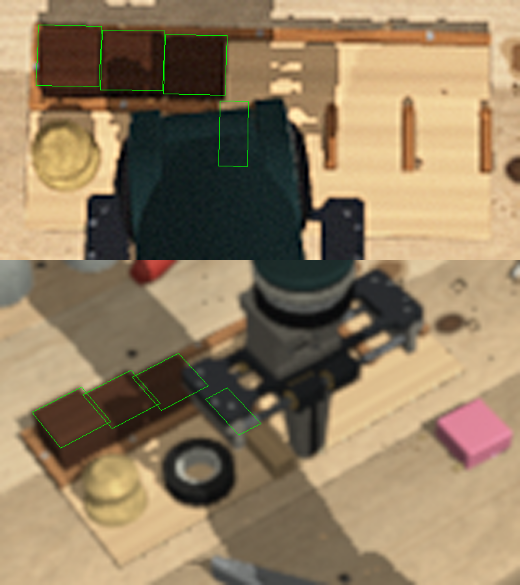

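The row fits the model outlines in both views. Now the wedge.

drive_tool(
  series=[
    [0, 0, 0.15, 0, 0, 0, 0],
    [0, 0, 0.3, 0, 0, 0, 0],
    [0, 0, 0.3, 0, 0, 0, 0],
    [0.05, 0, 0.3, 0, 0, 0, 0],
    [0.1, 0, 0.3, 0, 0, 0, 0],
    [0.14, 0, 0.3, 0, 0, 0, 0],
    [0.18, 0, 0.3, 0, 0, 0, 0],
    [0.21, 0, 0.3, 0, 0, 0, 0],
    [0.24, 0, 0.3, 0, 0, 0, 0],
    [0.27, 0, 0.3, 0, 0, 0, 0],
    [0.29, 0, 0.3, 0, 0, 0, 0],
    [0.31, 0, 0.3, 0, 0, 0, 0],
    [0.32, 0, 0.3, 0, 0, 0, 0],
    [0.32, 0, 0.3, 0, 0, 0, 0],
  ],
)

```text
time_s: 28.72
eef_pos: [0.47, -0.0306, 0.0365]
ee_rot: [[1.0, 0.012, 0.0], [0.012, -1.0, -0.0], [0.0, 0.0, -1.0]]
wrist_force: [0.4, 0.0, -0.1]
grip_width: 0.0002
```

```bash
python3 st.py -70 0 15
```

```text
t 28.73 tcp tray [-79.8  -0. ] tip z 14.5 yaw err deg 0.0 z [ 0. -0. -1.] F tray [0.4 0. ] -0.1 grip 0.0002
row [ 0.049 -0.    -0.002]
```

drive_tool(
  series=[
    [0.01, 0, 0, 0, 0, 0, 0],
    [0.02, 0, 0, 0, 0, 0, 0],
    [0.03, 0, 0, 0, 0, 0, 0],
    [0.03, 0, 0, 0, 0, 0, 0],
  ],
)

```text
time_s: 29.22
eef_pos: [0.4761, -0.0305, 0.0366]
ee_rot: [[1.0, 0.012, 0.0], [0.012, -1.0, -0.0], [0.0, 0.0, -1.0]]
wrist_force: [0.4, 0.0, 0.4]
grip_width: 0.0005
```

```bash
python3 st.py -70 0 15
```

```text
t 29.23 tcp tray [-73.6  -0. ] tip z 14.6 yaw err deg 0.0 z [ 0. -0. -1.] F tray [0.4 0. ] 0.4 grip 0.0005
row [ 0.018 -0.    -0.002]
```

drive_tool(
  series=[
    [0.01, 0, 0, 0, 0, 0, 0],
    [0.02, 0, 0, 0, 0, 0, 0],
    [0.02, 0, 0, 0, 0, 0, 0],
  ],
)

```text
time_s: 29.6
eef_pos: [0.4801, -0.0305, 0.0366]
ee_rot: [[1.0, 0.012, 0.0], [0.012, -1.0, -0.0], [0.0, 0.0, -1.0]]
wrist_force: [-0.6, 0.1, -0.2]
grip_width: 0.0006
```

```bash
python3 st.py -66 0 15
```

```text
t 29.6 tcp tray [-69.6   0. ] tip z 14.6 yaw err deg 0.0 z [ 0. -0. -1.] F tray [-0.5  0.1] -0.2 grip 0.0006
row [ 0.018  0.    -0.002]
```

drive_tool(
  series=[
    [0.01, 0, 0, 0, 0, 0, 0],
    [0.015, 0, 0, 0, 0, 0, 0],
    [0.015, 0, 0, 0, 0, 0, 0],
  ],
)

```text
time_s: 29.98
eef_pos: [0.483, -0.0304, 0.0366]
ee_rot: [[1.0, 0.012, 0.0], [0.012, -1.0, -0.0], [0.0, 0.0, -1.0]]
wrist_force: [-0.4, 0.5, -0.5]
grip_width: 0.0007
```

```bash
python3 st.py -66 0 15
```

```text
t 29.98 tcp tray [-66.7   0. ] tip z 14.6 yaw err deg 0.0 z [ 0. -0. -1.] F tray [-0.4  0.5] -0.5 grip 0.0007
row [ 0.004  0.    -0.002]
```

drive_tool(
  series=[
    [0.01, 0, 0, 0, 0, 0, 0],
    [0.015, 0, 0, 0, 0, 0, 0],
    [0.015, 0, 0, 0, 0, 0, 0],
  ],
)

```text
time_s: 30.35
eef_pos: [0.4858, -0.0304, 0.0365]
ee_rot: [[1.0, 0.012, -0.0], [0.012, -1.0, -0.0], [-0.0, 0.0, -1.0]]
wrist_force: [0.3, -0.0, -0.0]
grip_width: 0.0005
```

```bash
python3 st.py -66 0 15
```

```text
t 30.35 tcp tray [-63.9  -0. ] tip z 14.5 yaw err deg -0.0 z [-0. -0. -1.] F tray [ 0.3 -0.1] -0.0 grip 0.0005
row [-0.01  -0.    -0.002]
```

drive_tool(
  series=[
    [0.01, 0, 0, 0, 0, 0, 0],
    [0.01, 0, 0, 0, 0, 0, 0],
  ],
)

```text
time_s: 30.6
eef_pos: [0.4868, -0.0304, 0.0364]
ee_rot: [[1.0, 0.012, -0.002], [0.012, -1.0, -0.0], [-0.002, 0.0, -1.0]]
wrist_force: [-5.0, 0.2, 3.6]
grip_width: 0.0007
```

```bash
python3 st.py -66 0 15
```

```text
t 30.6 tcp tray [-63.  -0.] tip z 14.4 yaw err deg 0.0 z [-0.002 -0.    -1.   ] F tray [-5.   0.2] 3.6 grip 0.0007
row [-0.015 -0.    -0.003]
```

Firm resistance now; push on to about 13 N.

drive_tool(
  series=[
    [0.01, 0, 0, 0, 0, 0, 0],
    [0.01, 0, 0, 0, 0, 0, 0],
  ],
)

```text
time_s: 30.85
eef_pos: [0.4873, -0.0304, 0.0361]
ee_rot: [[1.0, 0.012, -0.005], [0.012, -1.0, -0.0], [-0.005, 0.0, -1.0]]
wrist_force: [-7.7, 0.6, 6.4]
grip_width: 0.0005
```

```bash
python3 st.py -66 0 15
```

```text
t 30.85 tcp tray [-62.5   0. ] tip z 14.1 yaw err deg 0.0 z [-0.005 -0.    -1.   ] F tray [-7.7  0.7] 6.4 grip 0.0005
row [-0.018  0.    -0.004]
```

drive_tool(
  series=[
    [0.005, 0, 0, 0, 0, 0, 0],
    [0.008, 0, 0, 0, 0, 0, 0],
    [0.008, 0, 0, 0, 0, 0, 0],
  ],
)

```text
time_s: 31.22
eef_pos: [0.4875, -0.0304, 0.0359]
ee_rot: [[1.0, 0.012, -0.008], [0.012, -1.0, -0.001], [-0.008, 0.0, -1.0]]
wrist_force: [-9.9, 0.2, 7.1]
grip_width: 0.0004
```

```bash
python3 st.py -66 0 15
```

```text
t 31.23 tcp tray [-62.3   0. ] tip z 13.9 yaw err deg 0.0 z [-0.008 -0.001 -1.   ] F tray [-9.9  0.4] 7.1 grip 0.0004
row [-0.019  0.    -0.005]
```

drive_tool(
  series=[
    [0.01, 0, 0, 0, 0, 0, 0],
    [0.015, 0, 0, 0, 0, 0, 0],
    [0.015, 0, 0, 0, 0, 0, 0],
    [0, 0, 0, 0, 0, 0, 0],
    [-0.1, 0, 0, 0, 0, 0, 0],
    [-0.25, 0, 0, 0, 0, 0, 0],
    [-0.25, 0, -0.3, 0, 0, 0, 0],
    [-0.25, 0.3, -0.6, 0, 0, 0, 0],
    [-0.25, 0.6, -0.8, 0, 0, 0, 0],
    [-0.25, 0.9, -0.8, 0, 0, 0, 0],
    [-0.25, 1, -0.8, 0, 0, 0, 0],
    [-0.25, 1, -0.8, 0, 0, 0, 0],
  ],
)

```text
time_s: 32.72
eef_pos: [0.4443, -0.2353, 0.1974]
ee_rot: [[1.0, 0.005, 0.003], [0.005, -1.0, -0.003], [0.003, 0.003, -1.0]]
wrist_force: [-0.3, -0.0, 0.2]
grip_width: 0.0004
```

```bash
python3 st.py
python3 - <<'E'
from h import *
p=np.load('tray.npy')
s=5
def ov(c,x,y,w,h):
    im=cv2.resize(read_camera(c)[y:y+h,x:x+w,::-1],None,fx=s,fy=s,interpolation=cv2.INTER_CUBIC)
    for P in ([[-60,-11,30],[40,-11,30],[40,-1,30],[-8,11,30],[-60,11,30]],[[1.5,107,52],[1.5,157,52],[51.5,157,52],[51.5,107,52]],[[1.5,57,42],[1.5,107,42],[51.5,107,42],[51.5,57,42]],[[1.5,7,32],[1.5,57,32],[51.5,57,32],[51.5,7,32]]):
        cv2.polylines(im,[np.int32((proj(c,tray(p,P))-[x,y]+.5)*s)],True,(0,255,0),1)
    return im
cv2.imwrite('pics/c6.png',cv2.resize(np.vstack([ov('top',240,190,120,65),ov('scene',230,210,120,55)]),None,fx=1,fy=1))
E
```

```text
t 32.73 tcp tray [-107.8 -204.4] tip z 175.4 yaw err deg -0.38 z [ 0.003 -0.003 -1.   ] F tray [-0.3 -0. ] 0.2 grip 0.0004
```

View pics/c6.png

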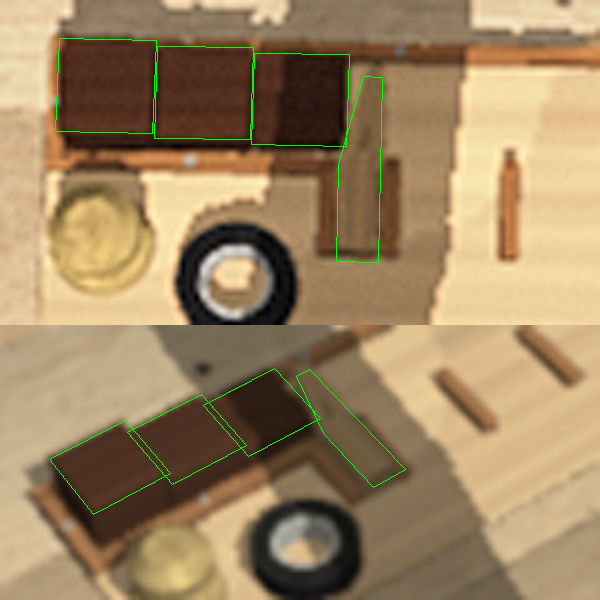

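The wedge matches the outline drawn for a nose 40 mm into the channel, and the row is closed up. Letting the arm settle, then handing in.

drive_tool(
  series=[
    [0, 0, 0, 0, 0, 0, 0],
    [0, 0, 0, 0, 0, 0, 0],
    [0, 0, 0, 0, 0, 0, 0],
    [0, 0, 0, 0, 0, 0, 0],
  ],
)

```text
time_s: 33.33
eef_pos: [0.4439, -0.2305, 0.1965]
ee_rot: [[1.0, 0.012, -0.0], [0.012, -1.0, -0.0], [-0.0, 0.0, -1.0]]
wrist_force: [-0.2, -0.5, 0.3]
grip_width: 0.0004
```

```bash
python3 -c "
from rig import ctrl
print(ctrl.finish_job())"
```

```text
the job is handed in; nothing more can be done
None
```

I pushed the tall, middle and low blocks in that order out of their bays and along the channel to the end stop, using closed fingers. I then drove the wedge in and handed the job in at about 33 s of the 67 s allowed; no verdict was reported.

**Last checks:** The final pictures from both cameras match the model outlines of a tight row, with the wedge nose about 40 mm into the channel. The tape and knob look unmoved; I did not look at the clamp, carton or sanding block again. The arm ended clear of everything. The last force I read on the wedge was 10 N, and I pushed about 3 mm further in command after that without a reading.

**Disagreement:** Contacts came 2–4 mm later than the tray fit predicted. I put this down to the fingers being slimmer than assumed and small calibration error, so I judged each stop by force instead.

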